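# Switch on the chromatograph's controllers in start-up order

## Robot

A 6-joint arm with a two-finger parallel gripper is mounted at the origin on the work surface. World frame = base frame: x ahead of the robot, y to its left, z up, the work surface at z = 0. Lengths are in m, angles in rad, forces in N, time in s.
With the tool pointing down it reaches from about 0.275 to 1 m from the base axis. Payload 8.4 kg.
Tool frame: the origin (TCP) lies on the centre line of the jaws, within the pads' length; the fingertips stand 17 mm ahead of it and the grasp point (between the pads) lies 2 mm behind it (bot.tcp_to_tips is the z of the fingertips in the tool frame, in m); z points along the fingers, y is the line along which they close (so a half turn about z gives the same grasp; the last joint's range is limited). The gripper opens to 85 mm and grips with 20 to 120 N. Pads are 22 mm wide; open, the fingers measure 114 mm over their backs; the gripper's body (76 mm by 85 mm) begins 54 mm behind the grasp point. The pads swing forward as they close: fully open they stand 13 mm farther back than shut.
Start: joints at [1.307, 0.353, 1.633, -0, 1.155, -0.002], TCP at [0.162, 0.604, 0.248] pointing down, gripper open.
Joint ranges: [-2.63, 2.63], [-0.92, 2.1], [0.06, 2.66], [-1.3, 4.44], [0, 2.69], [-3.02, 3.02]. Speed limits (rad/s): [2.22, 2.22, 2.79, 3.14, 3.14, 3.14].

## Interface

Orientations are given as a unit quaternion [x, y, z, w].
In Python, from workcell import bot, hand, kinematics, get_obs, vision, hand_in gives the robot as it stands. The module is installed in compiled form; this text tells all that it offers. Calls block until the motion is done:
- bot.reach(position, orientation): joint-space move of the TCP to a pose.
- bot.servo_line(position, ori=None, velocity=0.15): straight line of the TCP; ori=None keeps the orientation; velocity is the mean speed in m/s.
- bot.goto_joints(angles): joint-space move.
- hand.move_gripper(opening, strength=None): finger opening in m; strength is the grip in N (None keeps the last); returns when the fingers have stopped.
- bot.dwell(seconds).
- kinematics.solve_ik(position, orientation): joint angles nearest the present ones, or None.
- get_obs(): the state.
- vision.read_camera(name): name is "scene" or "top" or "wrist"; returns a dict with "frame" (400x640x3 uint8, red, green, blue), "intrinsics" (3x3 intrinsics, pixels), "view" (4x4, takes a point from world to camera coordinates). Camera axes: x right, y down, z forward; pixel columns grow to the right and rows downward; lengths in m; the calibration is good to about 2 mm. The wrist camera is an equidistant fisheye: a pixel r from the principal point sees the ray r / f radians off the axis. A picture is of the moment at which its call begins. There is no depth.
A pose or a line that the arm cannot do raises bot.IKError and nothing moves.
- hand_in(): hands the job in; it is judged then, once.
The state is a dict: "time_s": time; "joint_pos": joint angles; "joint_vel": joint speeds; "joint_efforts": joint torques, N m; "position": TCP position; "orientation": TCP orientation; "wrist_force": force on the tool from outside, world axes, zero at the start; "ft_torque": the same for the moment, N m; "gripper_width": finger opening in m; "grip_force": force on a finger pad.
Only numpy, scipy, OpenCV 4.12 (cv2) and the standard library are available. Lean on these libraries where they do the work, as an engineer would, in place of code of your own. Each camera call takes 0.05 s, during which the arm holds its last target. There are 200 camera calls.

## Task

Start up the chromatograph in its proper order with the fingertips: first press the white-barred end of the yellow rocker on the degasser box fully down, then press the blue key on the pump box fully down, and last press the white-barred end of the green rocker on the lamp box fully down. All three stay down when you let go. Do not press the grey key or the red stop button, pick nothing up, and leave the boxes and everything around them where they stand.

Things in the scene. Friction and masses are not known exactly. Their poses are not given: they have to be found in the camera images.
- degasser_box: degasser controller: white box, 110 mm (x) by 120 mm (y) by 52 mm high, with one yellow paddle rocker on its top. The box is loose (about 0.8 kg) on rubber feet, its top 52 mm above the bench; origin at the centre of its underside, z up, x pointing away from its front strip (roughly away from the robot), y to the left. 
- degasser_rocker (a joint): tilt of the yellow rocker in rad: 0 to 0.06 = off (white-barred end up), 0.40 = fully on (that end down). Paddle 60 mm long (box x), 37 mm wide, hinged across its middle, 62 mm above the bench over the box's middle. Stiff (2.5 N at the white bar), no spring, stays where left. Black hinge ears (12 mm long, 20 to 24 mm either side of the middle) reach 63 mm above the bench; box top otherwise flat.
- degasser_on (a point): the white bar (26 by 6 mm, on a black band) on top of the yellow paddle, on its ON end, 22 mm from the hinge towards the box's near (-x) side (moves with the paddle; about 69 mm above the bench when off, 60 mm when fully on; its z axis is normal to the paddle, its y axis along the hinge).
- pump_box: pump controller: cream box, 100 mm (x) by 150 mm (y) by 52 mm high, with a blue and a grey key on its top. The box is loose (about 0.8 kg) on rubber feet, its top 52 mm above the bench; origin at the centre of its underside, z up, x pointing away from its front strip (roughly away from the robot), y to the left. 
- pump_run (a joint): how far the blue key is pressed, in m: 0 = up, 0.008 = fully down. Needs about 4 N, has no spring and stays down. The key to press.
- pump_run_top (a point): centre of the top face of the blue square key (36 by 36 mm), on the pump box 39 mm to the left (+y) of the box's middle; 66 mm above the bench when up, 58 mm when fully down (6 mm above the box).
- pump_purge (a joint): how far the grey key is pressed, in m: 0 = up, 0.008 = fully down. Needs about 4 N, has no spring and stays down. Not to be pressed.
- pump_purge_top (a point): centre of the top face of the grey square key (36 by 36 mm), on the pump box 39 mm to the right (-y) of the box's middle; 66 mm above the bench when up, 58 mm when fully down (6 mm above the box).
- lamp_box: lamp controller: dark steel box, 110 mm (x) by 120 mm (y) by 52 mm high, with one green paddle rocker on its top. The box is loose (about 0.8 kg) on rubber feet, its top 52 mm above the bench; origin at the centre of its underside, z up, x pointing away from its front strip (roughly away from the robot), y to the left. 
- lamp_rocker (a joint): tilt of the green rocker in rad: 0 to 0.06 = off (white-barred end up), 0.40 = fully on (that end down). Paddle 60 mm long (box x), 37 mm wide, hinged across its middle, 62 mm above the bench over the box's middle. Stiff (2.5 N at the white bar), no spring, stays where left. Black hinge ears (12 mm long, 20 to 24 mm either side of the middle) reach 63 mm above the bench; box top otherwise flat.
- lamp_on (a point): the white bar (26 by 6 mm, on a black band) on top of the green paddle, on its ON end, 22 mm from the hinge towards the box's far (+x) side (moves with the paddle; about 69 mm above the bench when off, 60 mm when fully on; its z axis is normal to the paddle, its y axis along the hinge).
- stop (a joint): how far the red stop button is pressed, in m (0 = up, 0.006 = down, springs back). Not to be pressed.
- stop_top (a point): top centre of the round red stop button (40 mm across) in its low yellow housing behind the boxes, fixed to the bench.
- vial1: small amber vial with a blue cap, 23 mm across, 42 mm high, standing between the boxes; origin under its centre.
- vial2: small amber vial with a black cap, 23 mm across, 42 mm high, standing between the boxes; origin under its centre.
- amber1: amber solvent bottle, black cap, 54 mm across, 115 mm high, at the far left; origin under its centre.
- amber2: amber solvent bottle, red cap, 54 mm across, 115 mm high, at the far right; origin under its centre.
- beaker: empty glass beaker, 68 mm across, 85 mm high, behind the boxes on the left; origin under its centre.
- spanner: steel spanner, 150 mm long, lying at the left of the boxes; origin at its middle, on the bench.
- jar: clear jar with a white lid, 56 mm across, 70 mm high, at the right of the boxes; origin under its centre.
There are look-alikes about, which are no part of the job. Of the things like the part that bears stop, leave any that is black or pink; of the rest the smaller one is meant.

How it is judged:
On the way, in this order (a step that is already met when the one before it is completed fails the run):
1. the degasser's yellow rocker is pressed on (value of joint degasser_rocker above 0.33 rad), for 0.2 s.
2. then the pump's blue key is pressed down (value of joint pump_run above 0.0062 m), for 0.2 s.
3. then the lamp's green rocker is pressed on (value of joint lamp_rocker above 0.33 rad), for 0.2 s.
At the end, for the whole second after the job is handed in: Both rockers are on (joint above 0.33 of 0.40 rad), the blue key is down (more than 6.2 of 8 mm), the grey key and the red stop button are up (less than 3 mm), each box stands level, at rest and within 25 mm of where it started, and every bystander is within 30 mm of where it started (value of joint each of degasser_rocker, lamp_rocker above 0.33 rad and value of joint pump_run above 0.0062 m and value of joint each of pump_purge, stop below 0.003 m and distance of each of degasser_box, pump_box, lamp_box from where it was at the start of the episode below 0.025 m and distance of each of vial1, vial2, amber1, amber2, beaker, spanner, jar from where it was at the start of the episode below 0.03 m and linear speed of each of degasser_box, pump_box, lamp_box below 0.02 m/s and angle between each of degasser_box, pump_box, lamp_box's own z axis and vertical below 0.1 rad); the robot touches nothing.
It fails at once if the grey key or the red stop button is pressed (3 mm or more) (value of joint any of pump_purge, stop above 0.003 m).
It fails at once if a controller box is lifted (15 mm) or shoved (25 mm) (height (world z) of any of degasser_box, pump_box, lamp_box above 0.015 m or distance of any of degasser_box, pump_box, lamp_box from where it was at the start of the episode above 0.025 m).
It fails at once if a bystander is lifted or moved more than 30 mm, or an upright one tipped over (distance of any of vial1, vial2, amber1, amber2, beaker, spanner, jar from where it was at the start of the episode above 0.03 m or angle between any of vial1, vial2, amber1, amber2, beaker, jar's own z axis and vertical above 0.6 rad).
It also fails if it takes over 54 s, if anything falls off the work surface, if the arm or the gripper's body presses on something with over 40 N, if the wrist force passes 120 N, or if a joint passes its speed limit or range.

## Working session

There is one attempt and no reset: what is moved stays moved. The work goes in short steps, each a Python script; the robot and the scene stay as the last script left them, time stands still between calls to the robot, and variables do not carry over. Pictures are saved under pics/ and viewed, at most 10 in all, crops included, and the job is handed in when it is done.

```bash
mkdir -p pics; python3 - <<'E'
from workcell import bot, hand, kinematics, get_obs, vision
import cv2,numpy as np
for n in("top","scene"):
    c=vision.read_camera(n); np.savez(f"pics/{n}0.npz",**c)
    cv2.imwrite(f"pics/{n}0.png",c["frame"][...,::-1]); print(n,c["intrinsics"].round(1).tolist(),c["view"].round(3).tolist())
o=get_obs();print(o["time_s"],o["orientation"],o["wrist_force"],o["gripper_width"],bot.tcp_to_tips)
E
```

```text
top [[472.6, 0.0, 316.3], [0.0, 472.6, 200.1], [0.0, 0.0, 1.0]] [[0.0, -1.0, -0.002, 0.003], [-0.986, 0.0, -0.168, 0.622], [0.168, 0.002, -0.986, 1.458], [0.0, 0.0, 0.0, 1.0]]
scene [[454.2, 0.0, 319.9], [0.0, 454.2, 199.4], [0.0, 0.0, 1.0]] [[0.171, 0.985, 0.021, -0.098], [0.672, -0.102, -0.733, -0.359], [-0.72, 0.139, -0.679, 1.704], [0.0, 0.0, 0.0, 1.0]]
0.1 [ 1.30504303e-01  9.91447551e-01 -6.11418848e-04 -7.90397492e-05] [-0.18116966 -0.34502828 -0.73229555] 0.08531923384111033 0.017
```

View pics/top0.png

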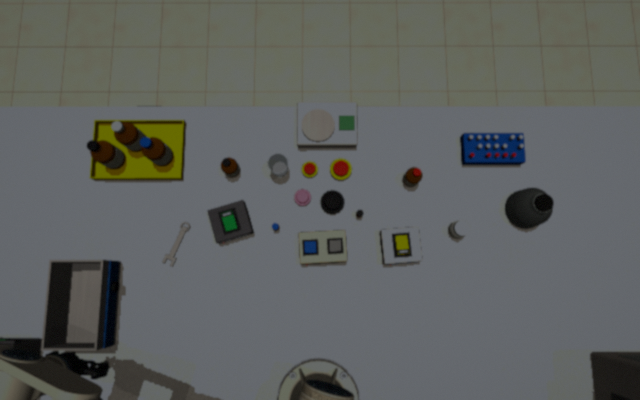

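View pics/scene0.png

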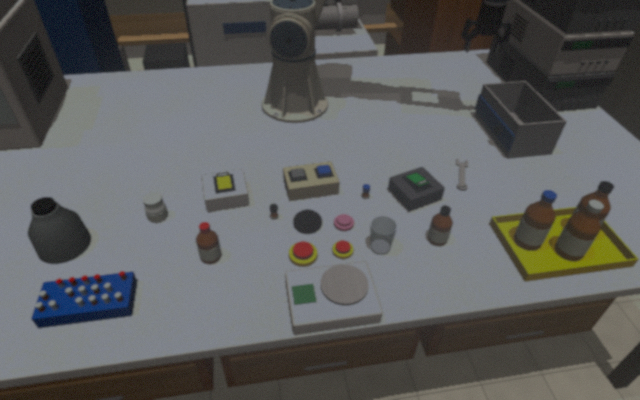

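The top view shows the degasser box (yellow rocker) at about (401,244), the pump box with the blue key at (311,247) and the grey one at (335,246), and the lamp box (green) at (231,221). The scene view agrees. Next I measure the masks and view enlarged crops.

```bash
cat > h.py <<'E'
import numpy as np, cv2
def ray(c,uv,z):
    K,V=c["intrinsics"],c["view"]; R,t=V[:3,:3],V[:3,3]
    d=R.T@np.linalg.solve(K,[uv[0],uv[1],1]); o=-R.T@t
    return o+d*(z-o[2])/d[2]
def blob(c,lo,hi,roi):
    h=cv2.cvtColor(c["frame"],cv2.COLOR_RGB2HSV); m=cv2.inRange(h,lo,hi)
    k=np.zeros_like(m); x0,y0,x1,y1=roi; k[y0:y1,x0:x1]=m[y0:y1,x0:x1]
    n,L,s,ce=cv2.connectedComponentsWithStats(k); i=1+np.argmax(s[1:,4])
    return ce[i],s[i,4],np.argwhere(L==i)[:,::-1]
E
python3 - <<'E'
from h import *
rois={"top":dict(deg=(380,225,423,266),pump=(296,228,350,266),lamp=(206,200,256,244)),
"scene":dict(deg=(198,165,252,212),pump=(280,158,342,200),lamp=(385,165,448,212))}
col=dict(deg=((20,120,60),(35,255,255)),pump=((100,120,40),(125,255,255)),lamp=((45,120,40),(85,255,255)))
zc=dict(deg=.0646,pump=.066,lamp=.0646)
for n in rois:
    c=dict(np.load(f"pics/{n}0.npz")); tiles=[]
    for k,r in rois[n].items():
        ce,a,p=blob(c,*col[k],r)
        q=np.array([ray(c,x,zc[k])[:2] for x in p],np.float32)
        rc=cv2.minAreaRect(q)
        print(n,k,"px",ce.round(1),a,"xy",ray(c,ce,zc[k]).round(4),"rect",np.round(rc[0],4),np.round(rc[1],4),round(rc[2],1))
        t=c["frame"][r[1]:r[3],r[0]:r[2]]; t=cv2.convertScaleAbs(t,alpha=1.8); tiles.append(cv2.resize(t,(260,240),interpolation=cv2.INTER_CUBIC))
    cv2.imwrite(f"pics/{n}_crop.png",np.hstack(tiles)[...,::-1])
a=cv2.imread("pics/top_crop.png");b=cv2.imread("pics/scene_crop.png");cv2.imwrite("pics/crops.png",np.vstack([a,b]))
E
```

```text
top deg px [401.5 242. ] 183 xy [ 0.4872 -0.2636  0.0646] rect [ 0.4874 -0.2635] [0.0437 0.0402] 0.0
top pump px [309.9 246.9] 163 xy [0.4721 0.0223 0.066 ] rect [0.4716 0.0221] [0.0373 0.0375] 0.0
top lamp px [229.2 222.5] 196 xy [0.5485 0.2766 0.0646] rect [0.5486 0.2765] [0.049  0.0408] 17.4
scene deg px [223.8 182.3] 171 xy [ 0.4945 -0.2604  0.0646] rect [ 0.4943 -0.2604] [0.0541 0.0377] 4.5
scene pump px [323.5 169.2] 70 xy [0.48   0.0251 0.066 ] rect [0.4789 0.0252] [0.032  0.0276] 81.6
scene lamp px [415.2 177.5] 74 xy [0.5538 0.2786 0.0646] rect [0.5531 0.2791] [0.03   0.0351] 20.3
```

View pics/crops.png

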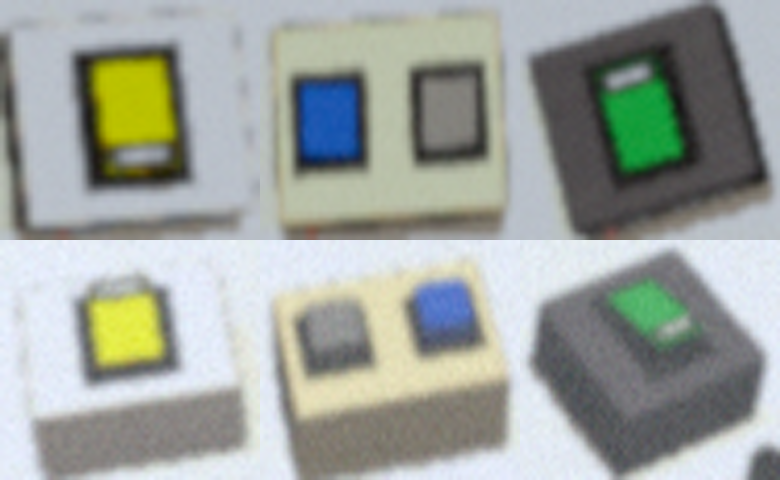

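The crops show the degasser's white bar on the near end at top-view pixel (403,251) and the lamp's on the far end at (226.5,213.5). Box yaws come out at roughly 4°, 4° and 16–17°. I'll compute the targets, then check them with a wrist picture from a hover over the middle.

```bash
cat >> h.py <<'E'
from scipy.spatial.transform import Rotation as Ro
def quat(yaw): return (Ro.from_euler("z",yaw)*Ro.from_euler("x",np.pi)).as_quat()
def fray(c,uv,z):
    K,V=c["intrinsics"],c["view"]; R,t=V[:3,:3],V[:3,3]
    x=(uv[0]-K[0,2])/K[0,0]; y=(uv[1]-K[1,2])/K[1,1]; th=np.hypot(x,y); s=np.sin(th)/max(th,1e-9)
    d=R.T@np.array([x*s,y*s,np.cos(th)]); o=-R.T@t
    return o+d*(z-o[2])/d[2]
E
python3 - <<'E'
from h import *
from workcell import bot,hand,get_obs,vision,kinematics
c=dict(np.load("pics/top0.npz"))
print("bars",ray(c,(402.7,251),.069).round(4),ray(c,(226.4,213.3),.069).round(4))
print("grey",ray(c,(335,246),.066).round(4))
hand.move_gripper(0.0)
bot.reach([0.42,0.02,0.30],quat(0.07))
w=vision.read_camera("wrist"); np.savez("pics/w0.npz",**w)
cv2.imwrite("pics/w0.png",cv2.convertScaleAbs(w["frame"],alpha=1.5)[...,::-1])
col=dict(deg=((20,120,60),(35,255,255)),pump=((100,120,40),(125,255,255)),lamp=((45,120,40),(85,255,255)))
for k in col:
    h=cv2.cvtColor(w["frame"],cv2.COLOR_RGB2HSV); n,L,s,ce=cv2.connectedComponentsWithStats(cv2.inRange(h,*col[k]))
    for i in range(1,n):
        if s[i,4]>60: print(k,ce[i].round(1),s[i,4],fray(w,ce[i],.065).round(4))
o=get_obs();print(o["time_s"],o["position"],o["gripper_width"],o["joint_pos"])
E
```

```text
bars [ 0.4591 -0.2656  0.069 ] [0.5771 0.2854 0.069 ]
grey [ 0.4747 -0.0558  0.066 ]
deg [17.2  3.7] 287 [0.6964 0.5621 0.065 ]
deg [526.2 139.9] 678 [ 0.4854 -0.2603  0.065 ]
pump [626.5  14.4] 572 [ 0.7562 -0.4975  0.065 ]
pump [232.2  65. ] 214 [0.5376 0.1291 0.065 ]
pump [318.7 123.4] 914 [0.4727 0.0233 0.065 ]
pump [  6.3 252.2] 63 [0.2109 0.6808 0.065 ]
lamp [128.6  61.7] 790 [0.5499 0.2761 0.065 ]
3.2 [0.42014042 0.02052327 0.29993956] 0.00015521458152233122 [ 4.51335382e-02 -3.07684298e-02  1.97818077e+00  1.53156245e-04
  1.19426176e+00  1.54453735e+00]
```

View pics/w0.png

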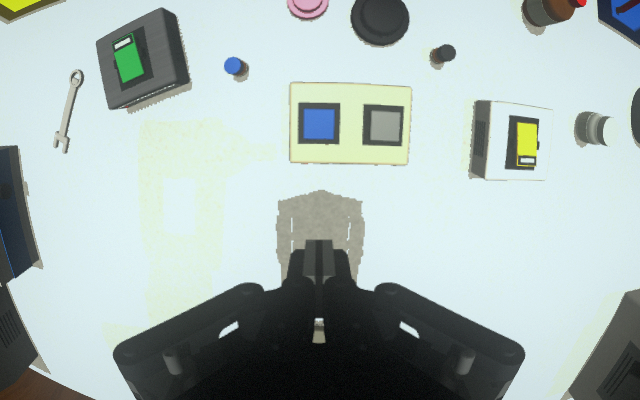

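The wrist view agrees with the top view within about 3 mm: yellow paddle at (526,140), blue key at (319,123), green paddle at (129,62), and the bars are on the expected ends. Now I press the degasser.

```bash
cat >> h.py <<'E'
def press(xy,yaw,zmin,fmax=15.):
    from workcell import bot,get_obs
    q=quat(yaw); T=bot.tcp_to_tips; P=lambda z:[xy[0],xy[1],z+T]
    bot.reach(P(.13),q); bot.servo_line(P(.074),velocity=.08); bot.dwell(.15)
    f0=get_obs()["wrist_force"][2]; z=.074; log=[]
    while z>zmin:
        z-=.001; bot.servo_line(P(z),velocity=.02)
        o=get_obs(); f=o["wrist_force"][2]-f0; log.append((round(1e3*(o["position"][2]-T),1),round(float(f),1)))
        if f>fmax: break
    bot.dwell(.3); bot.servo_line(P(.13),velocity=.15); print(log,get_obs()["time_s"])
E
python3 - <<'E'
from h import *
from workcell import vision
w=dict(np.load("pics/w0.npz")); print(fray(w,(526,161),.069).round(4),fray(w,(123,43),.069).round(4))
press((.4565,-.265),.075,.0585)
w=vision.read_camera("wrist"); t=vision.read_camera("top")["frame"][200:275,340:440]
cv2.imwrite("pics/d1.png",np.vstack([w["frame"],cv2.resize(t,(266,200),interpolation=2).repeat(1,0) if 0 else cv2.copyMakeBorder(cv2.resize(t,(266,200),interpolation=2),0,0,0,374,0)])[...,::-1])
E
```

```text
[ 0.4568 -0.2634  0.069 ] [0.5758 0.2849 0.069 ]
[(np.float64(73.1), -0.4), (np.float64(71.9), -0.1), (np.float64(70.9), 0.5), (np.float64(69.9), -0.3), (np.float64(69.0), 0.5), (np.float64(68.0), 0.3), (np.float64(66.9), 1.1), (np.float64(65.9), -0.1), (np.float64(64.9), 0.3), (np.float64(64.0), 1.0), (np.float64(63.0), 2.2), (np.float64(61.9), 2.9), (np.float64(61.2), 7.4), (np.float64(60.9), 16.3)] 9.85
```

View pics/d1.png

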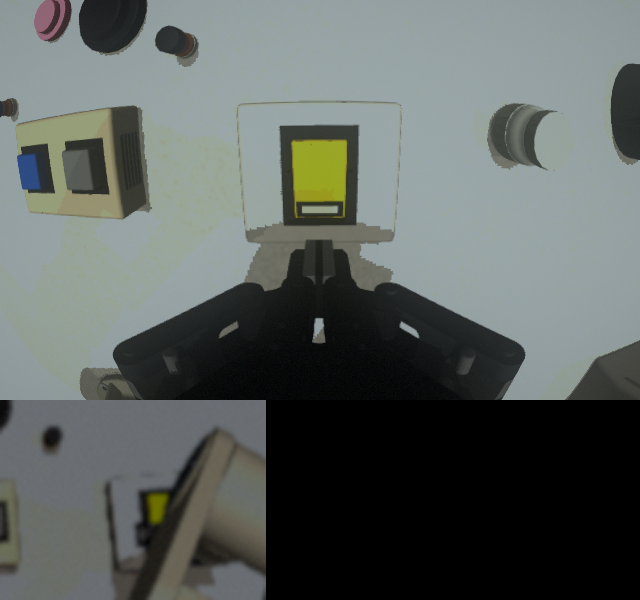

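The bar is now at (320,210) and the push ended on a hard stop at 60.9 mm, but the force on the way down was low. I'll press again to test it: if the rocker is on, there should be no force until about 61 mm.

```bash
python3 - <<'E'
from h import *
from workcell import vision
press((.4545,-.2645),.075,.0575,22)
w=vision.read_camera("wrist");np.savez("pics/w2.npz",**w)
w0=dict(np.load("pics/w0.npz"))
h=lambda f:cv2.inRange(cv2.cvtColor(f,cv2.COLOR_RGB2HSV),(20,120,60),(35,255,255))
n,L,s,ce=cv2.connectedComponentsWithStats(h(w["frame"])); i=1+np.argmax(s[1:,4]); print(s[i],ce[i],fray(w,ce[i],.065))
x,y,a,b=s[i][:4]
for z in(.058,.062,.066,.070): print(z,"far edge",fray(w,(x+a/2,y),z).round(4),"near",fray(w,(x+a/2,y+b),z).round(4),"width",abs(fray(w,(x,y+5),z)-fray(w,(x+a,y+5),z))[1].round(4))
E
```

```text
[(np.float64(73.1), -1.4), (np.float64(71.9), -1.4), (np.float64(70.9), -1.0), (np.float64(69.9), -0.8), (np.float64(68.9), -0.5), (np.float64(67.9), -1.0), (np.float64(66.9), -1.2), (np.float64(65.9), -1.7), (np.float64(64.9), -1.2), (np.float64(63.9), -0.7), (np.float64(63.0), -1.1), (np.float64(61.9), -0.7), (np.float64(61.1), 0.8), (np.float64(60.8), 10.0), (np.float64(60.4), 19.6), (np.float64(60.1), 29.9)] 16.1333
[ 292  136   56   80 3535] [319.92107496 168.67468175] [ 0.48641284 -0.26357928  0.065     ]
0.058 far edge [ 0.508 -0.262  0.058] near [ 0.4493 -0.2665  0.058 ] width 0.0387
0.062 far edge [ 0.5084 -0.262   0.062 ] near [ 0.4508 -0.2663  0.062 ] width 0.038
0.066 far edge [ 0.5089 -0.2619  0.066 ] near [ 0.4524 -0.2662  0.066 ] width 0.0373
0.07 far edge [ 0.5093 -0.2619  0.07  ] near [ 0.4539 -0.2661  0.07  ] width 0.0366
```

It met no force until a hard stop at about 61 mm, and the far end's apparent width (37 mm) fits a height of about 68 mm. The degasser rocker is on. Next is the blue key, then the lamp rocker. The lamp runs only if the key reaches its stop.

```bash
sed -i 's/print(log,get_obs/print([tuple(map(float,l)) for l in log],get_obs/; s/get_obs()\["time_s"\])$/get_obs()["time_s"]); return log[-1]/' h.py
python3 - <<'E'
from h import *
from workcell import vision
z,f=press((.4725,.0225),.075,.0565,15)
cv2.imwrite("pics/p1.png",vision.read_camera("wrist")["frame"][...,::-1])
if z<59.2 and f>12:
    press((.579,.286),.285,.0585,20)
    cv2.imwrite("pics/l1.png",vision.read_camera("wrist")["frame"][...,::-1])
else: print("key not at stop")
a,b=cv2.imread("pics/p1.png"),cv2.imread("pics/l1.png")
cv2.imwrite("pics/pl.png",a[:270] if b is None else np.vstack([a[:270],b[:270]]))
E
```

```text
[(73.1, -0.6), (71.9, -0.4), (70.9, -0.8), (69.9, 0.7), (68.9, 0.7), (67.9, 0.2), (66.9, -0.2), (66.0, -0.1), (65.0, 1.0), (64.0, 0.6), (62.9, 0.6), (61.9, 0.5), (60.9, 0.3), (59.9, -0.3), (58.9, -0.3), (58.0, 4.3), (57.9, 18.5)] 23.475
[(73.1, -0.7), (71.9, 0.5), (70.9, -0.4), (69.9, -1.2), (69.1, 0.5), (68.1, 1.5), (67.0, 1.5), (65.9, 1.5), (64.9, 1.3), (63.9, 2.1), (63.0, 2.9), (62.0, 1.2), (61.1, 4.7), (60.9, 11.7), (60.6, 18.1), (60.4, 25.5)] 30.5583
```

View pics/pl.png

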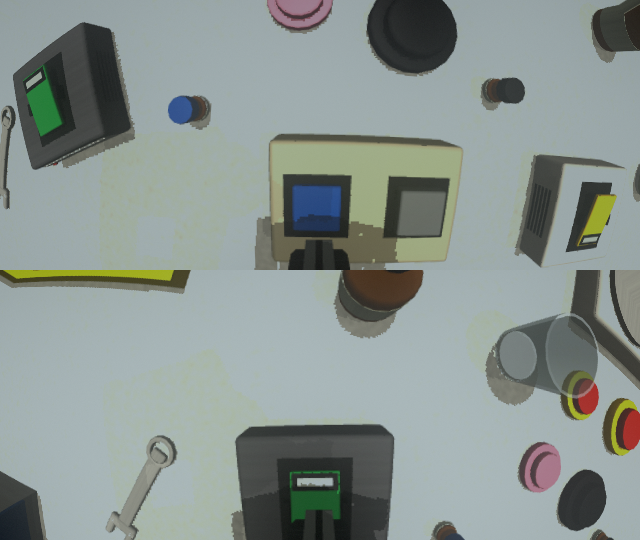

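The blue key reached its stop at 57.9–58 mm and the lamp rocker hit the same hard stop at 61 mm. The pictures show the blue key flush at (317,208), the degasser rocker tilted on and the lamp bar at (315,482). Nothing else has moved, and the arm is clear.

```bash
python3 -c "
from workcell import hand_in; print(hand_in())"
```

```text
the job is handed in; nothing more can be done
None
```

I pressed the yellow rocker, the blue key and the green rocker in that order, each to a hard stop, and handed the job in at about 31 s; hand-in returned no verdict.

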